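# Thread the ram through the slack guide blocks of the hand press

## Robot

A 6-joint arm with a two-finger parallel gripper is mounted at the origin on a cart in front of the work surface, level with it; the furniture and walls round the work are solid. World frame = base frame: x ahead of the robot, y to its left, z up, the work surface at z = 0. Lengths are in m, angles in rad, forces in N, time in s.
With the tool pointing down it reaches from about 0.35 to 0.85 m from the base axis. Payload 8.1 kg.
Tool frame: the origin (TCP) lies midway between the tips of the shut fingers; the grasp point (between the pads) lies 19 mm behind it (manip.grip_depth is the distance from the TCP to the grasp point, in m); y points along the fingers, x is the direction in which the jaws open and shut, and the axes are right-handed (so a half turn about y gives the same grasp; the last joint's range is limited). The gripper opens to 85 mm and grips with 20 to 120 N. Pads are 22 mm wide; open, the fingers measure 114 mm over their backs; the gripper's body (76 mm by 85 mm) begins 54 mm behind the grasp point. The pads swing forward as they close: fully open they stand 13 mm farther back than shut.
Start: joints at [-1.201, 0.13, 1.488, -0, 1.523, -0.085], TCP at [0.264, -0.539, 0.231] pointing down, gripper open.
Joint ranges: [-2.96, 2.96], [-0.89, 2.26], [0.02, 2.5], [-1.34, 4.48], [0, 2.73], [-2.66, 2.66]. Speed limits (rad/s): [2.39, 2.39, 2.79, 3.14, 3.14, 3.14].

## Interface

Orientations are given as a unit quaternion [w, x, y, z].
In Python, from rig import telemetry, cams, job, manip gives the robot as it stands.
- The arm moves only by the shell command python3 -m creep 'ROWS' [OPENING] [FORCE]. ROWS is text: rows parted by semicolons, each of 6 numbers parted by spaces: the shift along the tool's x, y, z as a fraction of full scale, then the turn, a rotation vector about the tool's x, y, z as a fraction of full scale. In form: x y z ax ay az; .... A call has exactly 8 rows; each row shifts and turns the commanded pose from where the row before left it, along the tool's axes as they then stand; what a row does not reach is not made up. Full scale, the value 1, is 25 mm for a shift and 180 degrees for a turn. A row lasts 1/8 s, in which the tool goes at most 62.5 mm and 10.7 degrees, less where a joint would pass 70% of its speed; a pose out of reach is approached as far as the arm can. A call with a number of a shift or a turn outside -1 to 1 is refused whole. A call with a gripper value outside its range is refused whole. OPENING is the opening, from 0 (shut) to 1 (fully open), set as the call begins (- or left out, the last holds). The fingers move at their own pace and stop on an object; FORCE is the grip in N (left out, the last holds). Time passes only in rows, so rows that do not move let the fingers close, or fill a call up. It gives the time, the measured TCP pose, the force and the opening at its end, in the units of the state.
- telemetry.read_state(): the state, without advancing time (a new reading comes with each control period).
- cams.snapshot(name): name is "side" or "top" or "wrist"; returns (picture, depth): 400x640x3 uint8, blue, green, red; 400x640 float32, m along the optical axis (not along the pixel's ray), 0 where there is no reading.
- cams.camera_params(name): a dict with "camera_matrix" (3x3 intrinsics, pixels), "R" (3x3) and "t" (3): a world point X has camera coordinates R X + t; the wrist camera has in their place "tool_from_camera" (4x4, takes a point from camera to tool coordinates, whose origin is the TCP and whose axes are the tool frame's). Camera axes: x right, y down, z forward; pixel columns grow to the right and rows downward; lengths in m; the calibration is good to about 2 mm. The wrist camera is an equidistant fisheye: a pixel r from the principal point sees the ray r / f radians off the axis. A picture is of the moment at which its call begins: read the wrist's pose just before it. camera_params takes no time and is no camera call.
- job.job_done(): hands the job in, once; it reports no verdict.
The state is a dict: "time": time; "qpos": joint angles; "qd": joint speeds; "joint_efforts": joint torques, N m; "ee_pos": TCP position; "ee_rot": TCP orientation; "ft_force": force on the tool from outside, world axes, zero at the start; "torque": the same for the moment, N m; "width": finger opening in m.
Only numpy, scipy, OpenCV 4.12 (cv2) and the standard library are available. Lean on these libraries where they do the work, as an engineer would, in place of code of your own. Each camera call takes 0.05 s, during which the arm holds its last target.

## Task

Put the ram back into the small green hand press: take it from the wooden tool block, thread it nose down through the upper guide block, then the lower guide block, and into the anvil bore, until its collar rests fully home on the upper guide block, and let go. The guide blocks' screws are slack and the blocks have slid sideways out of line, so feel for each hole and let the ram bring them into line; go gently, never force it, and leave the other things on the bench alone.

Things in the scene. Friction and masses are not known exactly. Their poses are not given: they have to be found in the camera images.
- press: Green hand press screwed to the bench. Origin on the bench under the anvil bore's axis; x points to its upright back plate (134 mm wide, front face at x = +32 mm, top at z = 132 mm), y along that plate, z up. Three holes one above the other, each 15.2 mm wide with a 1 mm chamfer: upper guide, lower guide, anvil bore. Nothing stands above the upper guide block. Over 60 N on it is forcing.
- upper_guide_place (a point): Point on the fixed anvil bore's axis at the level of the upper guide block's top face, 130 mm above the bench (underside at 112). Home place of the collar's underside. Not where the hole is now: at the start the block's hole lies at x = 0 but up to 10 mm to either side along the press's y, unmeasured. Axes as the press's.
- lower_guide_place (a point): The same for the lower guide block: top face 84 mm above the bench, underside at 66. Both are aluminium, 40 x 42 mm round the hole, with slotted ears. Each has slid by its own unmeasured amount, up to 10 mm either way in y; each can be pushed to 11 mm either way in y with about 4 N and stays where left; no other motion. With the ram home both are at y = 0.
- anvil_bore (a point): Centre of the mouth of the fixed anvil bore, 34 mm above the bench, in a 46 x 46 mm steel block; the bore is 24 mm deep. Axes as the press's.
- ram_knob (a point): Middle of the ram's knob, where it is gripped, 142 mm above the nose: a dark ribbed upright cylinder, 24 mm diameter, 40 mm high. Under it is a collar, 30 mm diameter, 6 mm high, whose underside is 114 mm above the nose. Axes: z along the ram, from nose to knob. At the start the ram stands upright in the tool block.
- ram_mid (a point): Centre of the ram, half-way up (80 mm above its nose), on its axis. The ram is a steel rod of about 0.3 kg, 160 mm long in all, with a 14 mm shank. Axes as the knob's.
- ram_nose (a point): Centre of the flat lower end of the ram. The nose tapers over the last 3 mm from the 14 mm shank to a 11.6 mm flat. With the ram home this point is 16 mm above the bench, 18 mm deep in the anvil bore.
- ram_hole (a point): Mouth of the hole in the wooden tool block where the ram stands at the start: 15.6 mm diameter, 40 mm deep, 50 mm above the bench. The block (60 x 104 x 50 mm, fixed to the bench) also holds three short punches, tops below 95 mm, 40 mm or more to the +y side of the hole. Axes: z up, y along the block's length.
- oil_bottle: Small white oil bottle, 40 mm diameter, 114 mm high; origin at the centre of its underside. Leave alone.
- padlock: Brass padlock standing upright, 19 x 42 x 66 mm; origin at the centre of its underside. Leave alone.
- lock_cylinder: Lock cylinder, 67 x 28 x 38 mm; origin at the centre of its underside. Leave alone.
- tape_roll: Roll of blue tape lying flat, 64 mm diameter, 18 mm high; origin at the centre of its underside. Leave alone.
- allen_set: Black hex key set, 84 x 22 x 24 mm; origin at the centre of its underside. Leave alone.
There are look-alikes about, which are no part of the job. Of the things shaped like the part that bears ram_knob, the bare steel one is meant.

How it is judged:
At the end, for the whole second after the job is handed in: The ram stands upright (within 0.05 rad) through both guide blocks with its nose in the anvil bore (within 3 mm of its axis), its collar on the upper guide block (nose no higher than 18.5 mm above the bench: home is 16 mm), at rest and released (z of ram_nose in the frame of press below 0.0185 m and horizontal distance between ram_nose and anvil_bore below 0.003 m and angle between the z axis of ram_nose and the z axis of press, either way round below 0.05 rad and contact force between the fingers and ram below 0.1 N and linear speed of ram below 0.01 m/s); the robot touches nothing.
It fails at once if the ram is forced: more than 60 N between ram and press (contact force between ram and press above 60 N).
It fails at once if the gripper or arm pushes on the press with more than 60 N (contact force between any of the fingers, the arm and press above 60 N).
It fails at once if another thing on the bench is moved by more than 15 mm (distance of any of oil_bottle, padlock, lock_cylinder, tape_roll, allen_set from where it was at the start of the episode above 0.015 m).
It also fails if it takes over 64 s, if anything falls off the work surface, if the arm or the gripper's body presses on something with over 40 N, if the wrist force passes 120 N, or if a joint passes its speed limit or range.

## Working session

There is one attempt and no reset: what is moved stays moved. The work goes in short steps, Python scripts to look and compute and a shell command to move; the robot and the scene stay as the last step left them, time stands still between calls to the robot, and variables do not carry over. Pictures are saved under pics/ and viewed, and the job is handed in when it is done.

```bash
ls; mkdir -p pics; python3 - <<'E'
from rig import telemetry,cams,manip
import cv2,numpy as np
s=telemetry.read_state();print({k:np.round(v,4) for k,v in s.items()},manip.grip_depth)
for n in ["side","top","wrist"]:
    p,d=cams.snapshot(n);cv2.imwrite(f"pics/{n}0.png",p);np.save(f"pics/{n}0.npy",d)
    c=cams.camera_params(n);print(n,{k:np.round(v,4).tolist() for k,v in c.items()})
E
```

```text
pics
{'time': np.float64(0.0), 'qpos': array([-1.2014,  0.1311,  1.4893, -0.    ,  1.523 , -0.0854]), 'qd': array([ 0.0006, -0.0002, -0.0002, -0.0011, -0.0017,  0.0001]), 'joint_efforts': array([-3.00000e-04, -5.69401e+01, -5.00551e+01, -5.00000e-04,
        1.46000e-02,  0.00000e+00]), 'ee_pos': array([ 0.2634, -0.5385,  0.2303]), 'ee_rot': array([ 0.6002, -0.5995,  0.3749, -0.3739]), 'ft_force': array([-0.1233,  0.3755, -0.4377]), 'torque': array([ 0.0341, -0.0199,  0.0009]), 'width': np.float64(0.0852)} 0.0187
side {'camera_matrix': [[496.0056, 0.0, 322.6523], [0.0, 496.0056, 198.7692], [0.0, 0.0, 1.0]], 'R': [[0.2673, -0.9636, 0.0058], [-0.4046, -0.1177, -0.9069], [0.8746, 0.24, -0.4213]], 't': [-0.1167, 0.3185, 1.0963]}
top {'camera_matrix': [[470.269, 0.0, 321.1094], [0.0, 470.269, 199.9695], [0.0, 0.0, 1.0]], 'R': [[-0.339, -0.9408, 0.0039], [-0.742, 0.2648, -0.6159], [0.5783, -0.2117, -0.7879]], 't': [0.169, 0.4257, 1.1237]}
wrist {'camera_matrix': [[309.7069, 0.0, 319.2084], [0.0, 309.7069, 198.7479], [0.0, 0.0, 1.0]], 'tool_from_camera': [[1.0, -0.0007, -0.0, -0.0003], [-0.0002, -0.3106, 0.9505, -0.1432], [-0.0007, -0.9505, -0.3106, 0.0791], [0.0, 0.0, 0.0, 1.0]]}
```

View pics/side0.png

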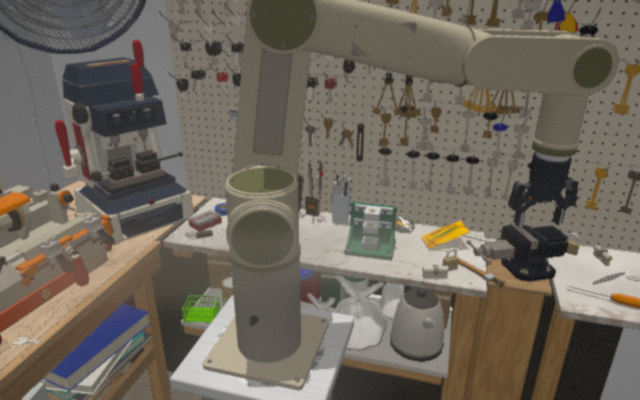

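View pics/top0.png

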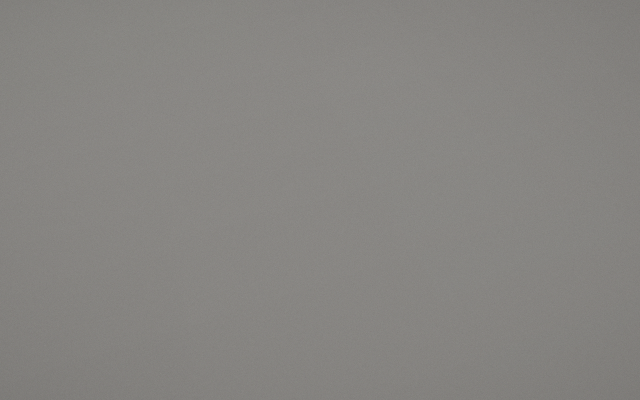

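View pics/wrist0.png

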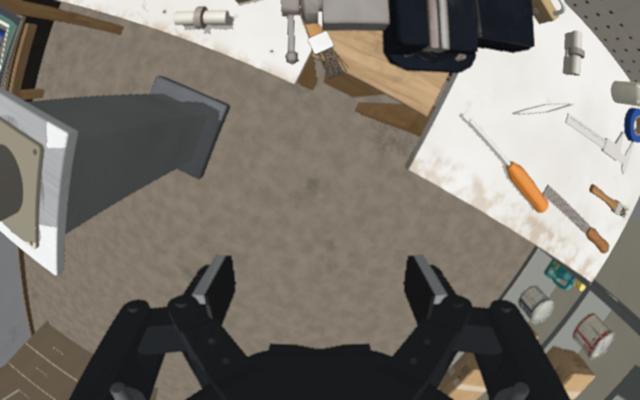

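```bash
python3 - <<'E'
import cv2,numpy as np
p=cv2.imread('pics/side0.png');d=np.load('pics/side0.npy')
cv2.imwrite('pics/side0c.png',cv2.resize(p[165:270,180:440],None,fx=3,fy=3,interpolation=cv2.INTER_CUBIC))
K=np.array([[496.0056,0,322.6523],[0,496.0056,198.7692],[0,0,1]])
R=np.array([[0.2673,-0.9636,0.0058],[-0.4046,-0.1177,-0.9069],[0.8746,0.24,-0.4213]]);t=np.array([-0.1167,0.3185,1.0963])
print("cam",-R.T@t)
for u,v in [(372,215),(372,250),(340,205),(315,190),(315,210),(330,230),(405,222),(445,235),(210,220)]:
    z=d[v,u];X=R.T@(z*np.linalg.inv(K)@[u,v,1]-t);print(u,v,z,X.round(3))
R=np.array([[-0.339,-0.9408,0.0039],[-0.742,0.2648,-0.6159],[0.5783,-0.2117,-0.7879]]);t=np.array([0.169,0.4257,1.1237]);print(-R.T@t, np.load('pics/top0.npy')[200,320])
E
```

```text
cam [-0.79876497 -0.33807667  0.7513957 ]
372 215 1.3928876 [ 0.438 -0.143  0.124]
372 250 1.4382365 [ 0.437 -0.148  0.012]
340 205 1.5768472 [ 0.587 -0.015  0.069]
315 190 1.674657 [0.671 0.092 0.073]
315 210 1.606228 [0.585 0.067 0.042]
330 230 1.5673257 [0.538 0.004 0.002]
405 222 1.5875133 [ 0.63  -0.22   0.017]
445 235 1.4702822 [ 0.541 -0.347  0.037]
210 220 1.5790725 [0.459 0.379 0.023]
[-0.27667531  0.28415713  1.14689276] 0.09453453
```

View pics/side0c.png

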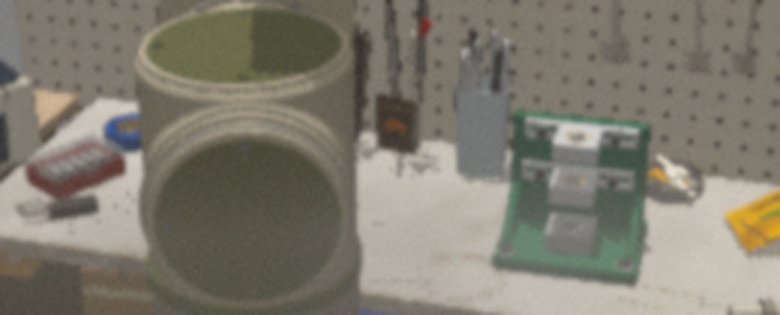

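```bash
cat > h.py <<'E'
from rig import telemetry,cams,manip
import cv2,numpy as np
from scipy.spatial.transform import Rotation as Ro
def rot(s): 
    q=s['ee_rot'];return Ro.from_quat([q[1],q[2],q[3],q[0]]).as_matrix()
def snap(name,tag):
    s=telemetry.read_state();p,d=cams.snapshot(name);cv2.imwrite(f'pics/{tag}.png',p)
    np.savez(f'pics/{tag}.npz',p=p,d=d,R=rot(s),t=np.array(s['ee_pos']),name=name);return p,d
def ray(tag,u,v):
    z=np.load(f'pics/{tag}.npz');n=str(z['name']);c=cams.camera_params(n);K=c['camera_matrix']
    x=(u-K[0,2])/K[0,0];y=(v-K[1,2])/K[1,1]
    if n=='wrist':
        r=np.hypot(x,y);f=np.array([x/r*np.sin(r),y/r*np.sin(r),np.cos(r)]) if r>1e-9 else np.array([0,0,1.])
        T=np.array(c['tool_from_camera']);o=z['R']@T[:3,3]+z['t'];f=z['R']@T[:3,:3]@f
    else:
        f=c['R'].T@np.array([x,y,1]);o=-c['R'].T@c['t']
    return o,f/np.linalg.norm(f)
def onz(tag,u,v,h):
    o,f=ray(tag,u,v);return o+f*(h-o[2])/f[2]
def pix(tag,X):
    z=np.load(f'pics/{tag}.npz');n=str(z['name']);c=cams.camera_params(n);K=c['camera_matrix']
    if n=='wrist':
        T=np.array(c['tool_from_camera']);p=T[:3,:3].T@(z['R'].T@(np.array(X)-z['t'])-T[:3,3])
        rr=np.hypot(p[0],p[1]);th=np.arctan2(rr,p[2]);m=p[:2]/rr*th
    else:
        p=c['R']@X+c['t'];m=p[:2]/p[2]
    return np.array([K[0,0]*m[0]+K[0,2],K[1,1]*m[1]+K[1,2]])
def bright(tag,box,k,out,g=1.0):
    p=cv2.imread(f'pics/{tag}.png');x0,y0,x1,y1=box
    cv2.imwrite(f'pics/{out}.png',cv2.resize(p[y0:y1,x0:x1],None,fx=k,fy=k,interpolation=cv2.INTER_CUBIC))
def go(target,yaw_deg=None):
    """tool-axis shift in fractions for world delta"""
    s=telemetry.read_state();d=rot(s).T@(np.array(target)-s['ee_pos']);return d/0.025
E
python3 - <<'E'
from h import *
s=telemetry.read_state();print(rot(s).round(4));print(go([0.42,-0.1,0.36]))
E
```

```text
[[ 4.393e-01 -5.000e-04  8.983e-01]
 [-8.983e-01  1.400e-03  4.393e-01]
 [-1.500e-03 -1.000e+00  1.000e-04]]
[-13.01546942  -5.1599295   13.33312334]
```

```bash
python3 -m creep '-1 -.6 1 0 0 0; -1 -.6 1 0 0 0; -1 -.6 1 0 0 0; -1 -.6 1 0 0 0; -1 -.6 1 0 0 0; -1 -.6 1 0 0 0; -1 -.6 1 0 0 0; -1 -.6 1 0 0 0'; python3 -m creep '-1 -.6 1 0 0 0; -1 -.6 1 0 0 0; -1 -.4 1 0 0 0; -1 -.4 1 0 0 0; -1 0 1 0 0 0; 0 0 0 0 0 0; 0 0 0 0 0 0; 0 0 0 0 0 0'; python3 - <<'E'
from h import *
for n in ['wrist','side','top']: snap(n,n+'1')
E
```

```text
time: 1.15
ee_pos: [0.3555, -0.2703, 0.3515]
ee_rot: [0.6, -0.6, 0.375, -0.374]
ft_force: [0.1, -0.3, 0.0]
width: 0.0854
time: 2.15
ee_pos: [0.4125, -0.1051, 0.4011]
ee_rot: [-0.6, 0.6, -0.375, 0.375]
ft_force: [-0.6, 1.4, 0.0]
width: 0.0854
```

View pics/wrist1.png

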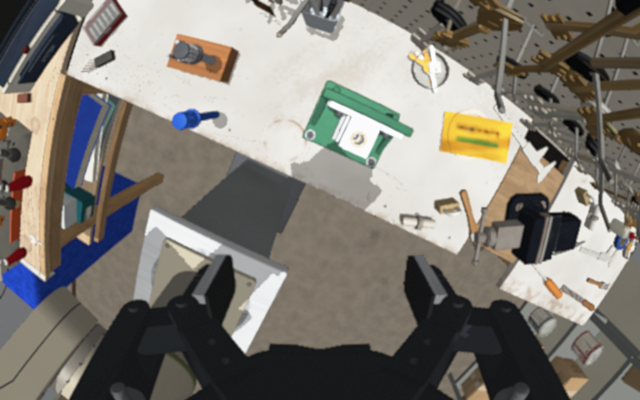

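View pics/side1.png

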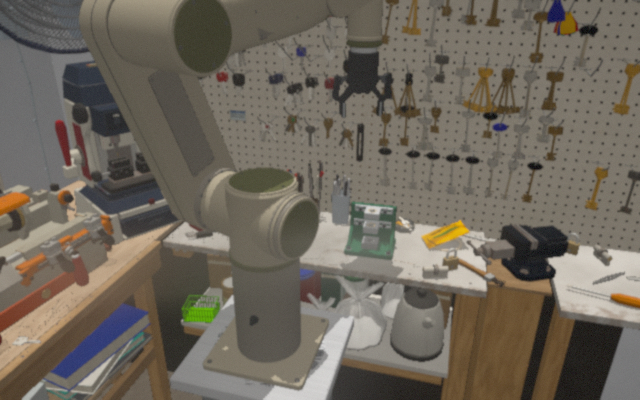

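View pics/top1.png

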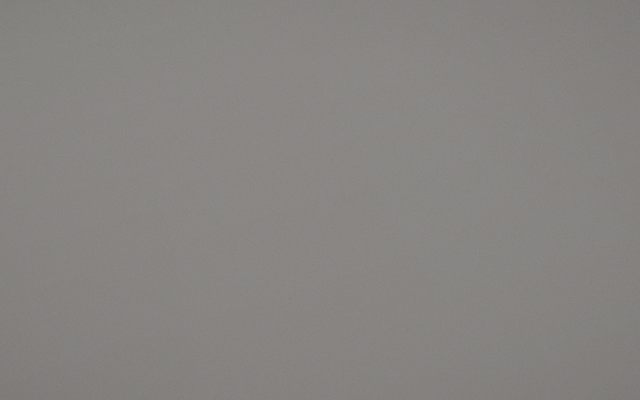

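```bash
python3 - <<'E'
from h import *
bright('wrist1',(150,20,270,140),5,'w1a');bright('wrist1',(290,70,430,180),5,'w1b')
d=np.load('pics/wrist1.npz')['d']
for u,v in [(190,50),(185,45),(215,75),(190,118),(358,138)]: print(u,v,onz('wrist1',u,v,0).round(3),onz('wrist1',u,v,.17).round(3))
E
```

```text
190 50 [0.476 0.187 0.   ] [0.478 0.107 0.17 ]
185 45 [0.482 0.201 0.   ] [0.482 0.117 0.17 ]
215 75 [0.451 0.12  0.   ] [0.461 0.061 0.17 ]
190 118 [0.36  0.135 0.   ] [0.399 0.071 0.17 ]
358 138 [ 0.455 -0.16   0.   ] [ 0.464 -0.132  0.17 ]
```

View pics/w1a.png

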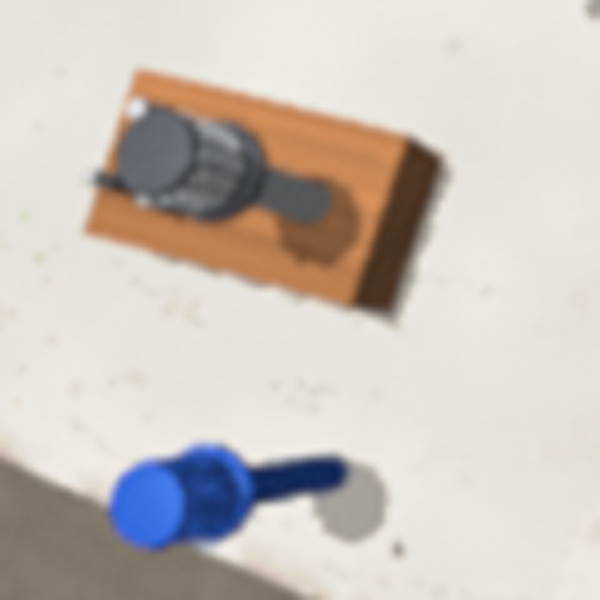

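View pics/w1b.png

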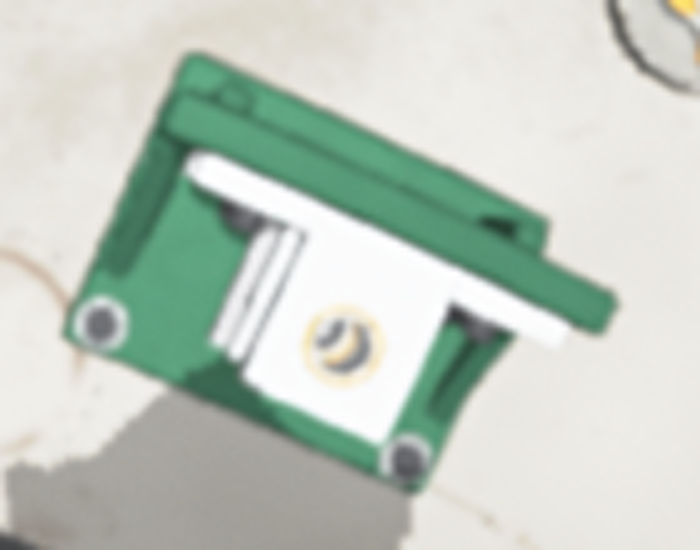

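```bash
python3 - <<'E'
from h import *
print('top',onz('wrist1',181.4,51,.17),'hole',onz('wrist1',213,60,.05), 'blue top',onz('wrist1',179.5,121,.16))
print('upper hole',onz('wrist1',358.6,139,.13))
# tool-block corners top face z=.05
for u,v in [(177,34),(232,47.5),(220.5,81),(167,66.5)]: print(onz('wrist1',u,v,.05).round(4))
# back plate top front edge corners (z=.132): left (325,90?) right
for u,v in [(322.5,96),(408,136.5),(325,89),(413,128)]: print('plate',onz('wrist1',u,v,.132).round(4))
# rails of guide
s=telemetry.read_state();print(s['qpos'])
E
```

```text
top [0.4734338  0.11788162 0.17      ] hole [0.47521    0.11686549 0.05      ] blue top [0.38680684 0.08733476 0.16      ]
upper hole [ 0.46092074 -0.14006907  0.13      ]
[0.4947 0.1999 0.05  ]
[0.5056 0.0955 0.05  ]
[0.4481 0.0897 0.05  ]
[0.4369 0.193  0.05  ]
plate [ 0.4911 -0.0712  0.132 ]
plate [ 0.4958 -0.1991  0.132 ]
plate [ 0.5009 -0.07    0.132 ]
plate [ 0.5095 -0.1998  0.132 ]
[-3.69569117e-01 -3.45322769e-01  1.62368381e+00 -1.21558361e-04
  1.86346220e+00  7.47757562e-01]
```

```bash
python3 - <<'E'
from h import *
print(go([0.474,0.1175,.27]))
E
```

```text
[-6.92253356  5.24565601  6.10770078]
```

```bash
python3 -m creep '-1 .4 .9 0 0 0; -1 .6 .9 0 0 0; -1 .7 .9 0 0 0; -1 .7 .9 0 0 0; -1 .7 .9 0 .05 0; -1 .8 .75 0 .05 0; -.8 .8 .4 0 .028 0; 0 .5 0 0 0 0'; python3 - <<'E'
from h import *
for i in range(2): snap('wrist','w2')
print(telemetry.read_state()['ee_pos'],rot(telemetry.read_state()).round(3))
E
```

```text
time: 3.3
ee_pos: [0.4764, 0.1087, 0.2699]
ee_rot: [-0.513, 0.514, -0.487, 0.486]
ft_force: [0.3, -0.4, 0.2]
width: 0.0857
[0.47574283 0.1073448  0.26953192] [[ 0.054 -0.003  0.999]
 [-0.999 -0.001  0.054]
 [ 0.001 -1.    -0.003]]
```

View pics/w2.png

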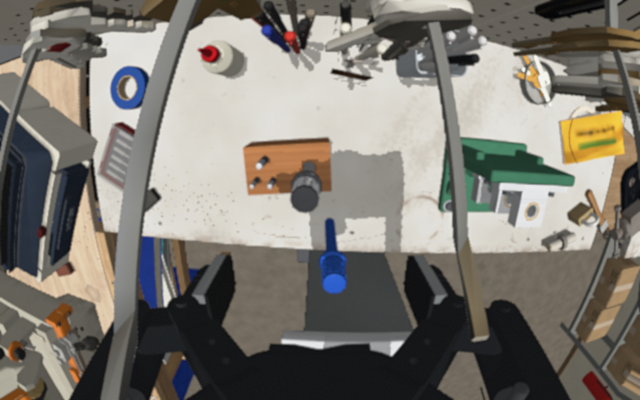

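```bash
python3 - <<'E'
from h import *
bright('w2',(235,120,365,300),4,'w2a')
d=np.load('pics/w2.npz')['d']
for u,v in [(160,100),(125,250),(445,60),(465,230),(305,195),(333,280)]: print(u,v,d[v,u])
p=cv2.imread('pics/w2.png')
E
```

```text
160 100 0.0
125 250 0.0
445 60 0.071672015
465 230 0.060744904
305 195 0.2532624
333 280 0.29023805
```

View pics/w2a.png

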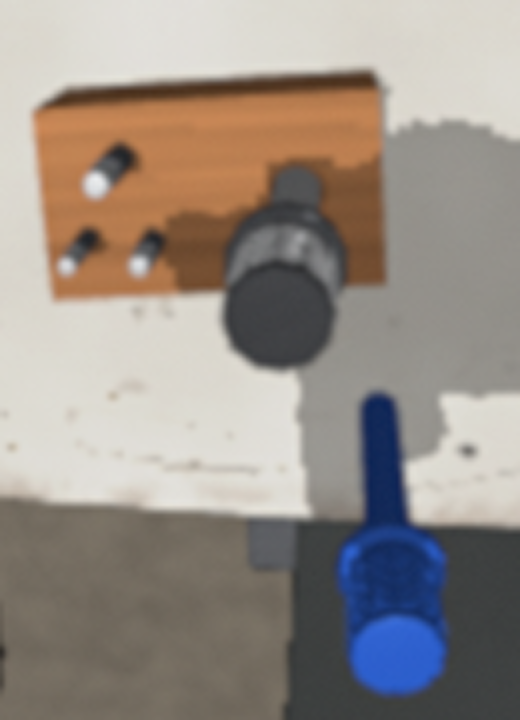

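```bash
python3 - <<'E'
from h import *
snap('side','s2');bright('s2',(140,0,460,270),2.5,'s2a')
z=np.load('pics/w2.npz');d=z['d']
T=np.array(cams.camera_params('wrist')['tool_from_camera'])
for u,v in [(440,40),(445,60),(450,120),(457,180),(465,230),(475,300),(400,20),(170,60),(150,150),(130,240),(115,350)]:
    o,f=ray('w2',u,v); ax=z['R']@T[:3,2]; dd=d[v,u]; print(u,v,dd, (o+f*dd/(f@ax)).round(3), o.round(3))
E
```

```text
440 40 0.073298976 [0.575 0.08  0.328] [0.555 0.112 0.411]
445 60 0.071672015 [0.569 0.08  0.332] [0.555 0.112 0.411]
450 120 0.06629498 [0.553 0.082 0.343] [0.555 0.112 0.411]
457 180 0.06253133 [0.541 0.082 0.351] [0.555 0.112 0.411]
465 230 0.060744904 [0.531 0.08  0.356] [0.555 0.112 0.411]
475 300 0.05188044 [0.522 0.081 0.368] [0.555 0.112 0.411]
400 20 0.07509131 [0.58  0.091 0.324] [0.555 0.112 0.411]
170 60 0.0 [0.555 0.112 0.411] [0.555 0.112 0.411]
150 150 0.0 [0.555 0.112 0.411] [0.555 0.112 0.411]
130 240 0.0 [0.555 0.112 0.411] [0.555 0.112 0.411]
115 350 0.0 [0.555 0.112 0.411] [0.555 0.112 0.411]
```

View pics/s2a.png

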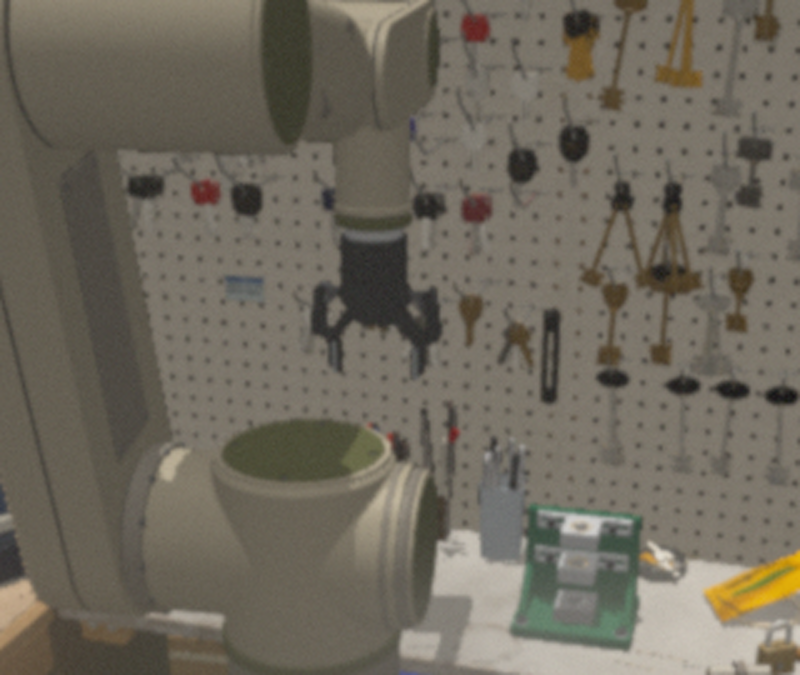

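```bash
python3 - <<'E'
from h import *
for X in [(0.575,.08,.328),(.522,.081,.368),(.51,.08,.378),(.555,.145,.34)]: print(X,pix('side1',np.array(X)).round(0))
bright('side1',(200,60,440,240),3.3,'s1h')
z=np.load('pics/w2.npz');d=z['d']
T=np.array(cams.camera_params('wrist')['tool_from_camera']);ax=z['R']@T[:3,2]
for v in range(300,345,5):
    for u in (474,477,480,483):
        o,f=ray('w2',u,v); print(u,v,d[v,u].round(3),(o+f*d[v,u]/(f@ax)).round(3),end=' | ')
    print()
E
```

```text
(0.575, 0.08, 0.328) [310. 125.]
(0.522, 0.081, 0.368) [304. 116.]
(0.51, 0.08, 0.378) [303. 114.]
(0.555, 0.145, 0.34) [287. 121.]
474 300 0.054 [0.521 0.08  0.367] | 477 300 0.051 [0.523 0.081 0.369] | 480 300 0.053 [0.522 0.079 0.368] | 483 300 1.613 [-0.474 -0.929 -0.929] | 
474 305 0.051 [0.521 0.081 0.369] | 477 305 0.051 [0.522 0.081 0.369] | 480 305 0.0 [0.555 0.112 0.411] | 483 305 0.052 [0.521 0.079 0.368] | 
474 310 0.051 [0.521 0.081 0.37 ] | 477 310 0.051 [0.521 0.081 0.37 ] | 480 310 0.051 [0.521 0.08  0.369] | 483 310 0.051 [0.521 0.079 0.37 ] | 
474 315 0.051 [0.52  0.081 0.37 ] | 477 315 0.052 [0.519 0.08  0.369] | 480 315 0.0 [0.555 0.112 0.411] | 483 315 0.051 [0.52  0.079 0.37 ] | 
474 320 0.0 [0.555 0.112 0.411] | 477 320 0.0 [0.555 0.112 0.411] | 480 320 0.05 [0.519 0.08  0.371] | 483 320 0.051 [0.519 0.079 0.37 ] | 
474 325 0.0 [0.555 0.112 0.411] | 477 325 0.0 [0.555 0.112 0.411] | 480 325 0.0 [0.555 0.112 0.411] | 483 325 0.0 [0.555 0.112 0.411] | 
474 330 0.0 [0.555 0.112 0.411] | 477 330 0.0 [0.555 0.112 0.411] | 480 330 0.0 [0.555 0.112 0.411] | 483 330 0.0 [0.555 0.112 0.411] | 
474 335 0.0 [0.555 0.112 0.411] | 477 335 0.0 [0.555 0.112 0.411] | 480 335 0.0 [0.555 0.112 0.411] | 483 335 0.0 [0.555 0.112 0.411] | 
474 340 0.0 [0.555 0.112 0.411] | 477 340 0.0 [0.555 0.112 0.411] | 480 340 0.05 [0.515 0.079 0.372] | 483 340 0.096 [0.479 0.047 0.337] |
```

View pics/s1h.png

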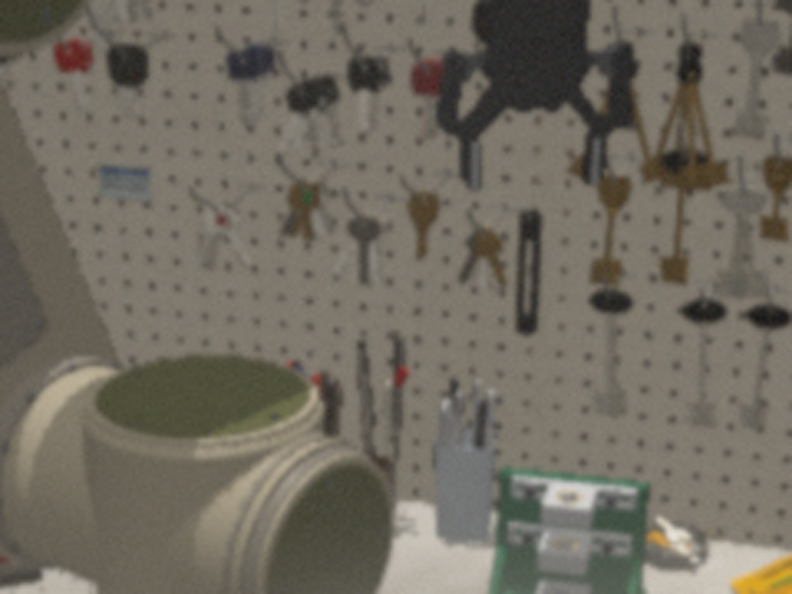

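```bash
python3 - <<'E'
from h import *
print('top',onz('w2',304.7,198.7,.17))
s=telemetry.read_state();R=rot(s);
print(s['ee_pos'],s['qpos'],s['time'])
# block edges for yaw
a=[onz('w2',235+x/4,120+y/4,.05) for x,y in [(35,112),(378,88),(385,285),(55,298)]];print(np.round(a,4))
# after tilt 12 deg about tool x: grasp point target
Rt=R@Ro.from_rotvec([np.deg2rad(12),0,0]).as_matrix();g=manip.grip_depth
for G in ([0.4735,.118,.155],):
    tcp=np.array(G)+Rt[:,1]*g;print('tcp',tcp,'shift after tilt',Rt.T@(tcp-s['ee_pos'])/.025,Rt.round(3))
E
```

```text
top [0.47481646 0.11970035 0.17      ]
[0.47621769 0.10718658 0.27080763] [ 1.16559881e-01 -1.88130749e-01  1.72912060e+00 -3.37332687e-04
  1.60199557e+00  1.63375313e+00] 3.45
[[0.4948 0.1993 0.05  ]
 [0.5063 0.0974 0.05  ]
 [0.4462 0.0914 0.05  ]
 [0.4366 0.1934 0.05  ]]
tcp [0.47735778 0.11819918 0.13670334] shift after tilt [-0.43970373  5.26257254 -1.04040903] [[ 0.054  0.206  0.977]
 [-0.999  0.011  0.052]
 [ 0.    -0.978  0.207]]
```

```bash
python3 -m creep '-.24 0 -.5 .035 0 0; -.24 .3 -.55 .032 0 0; 0 1 0 0 0 0; 0 .8 0 0 0 0; 0 .4 0 0 0 0; 0 0 0 0 0 0; 0 0 0 0 0 0; 0 0 0 0 0 0'; python3 - <<'E'
from h import *
snap('wrist','w3')
s=telemetry.read_state();R=rot(s)
print(s['ee_pos'],R.round(3))
bright('w3',(220,80,420,280),4,'w3a')
g=manip.grip_depth
for G in ([0.474,.1188,.155],):
    tcp=np.array(G)+R[:,1]*g;print('tcp',tcp,R.T@(tcp-s['ee_pos'])/.025,pix('w3',[.474,.1188,.17]))
E
```

```text
time: 4.45
ee_pos: [0.4627, 0.1193, 0.2096]
ee_rot: [0.564, -0.456, 0.433, -0.535]
ft_force: [0.6, -0.3, 0.2]
width: 0.0856
[0.4625708  0.1193469  0.20937004] [[ 0.053  0.21   0.976]
 [-0.999  0.011  0.052]
 [-0.    -0.978  0.21 ]]
tcp [0.4779215  0.11900884 0.136717  ] [ 0.0461615   2.96993178 -0.01149127] [320.99329416 222.64719805]
```

View pics/w3.png

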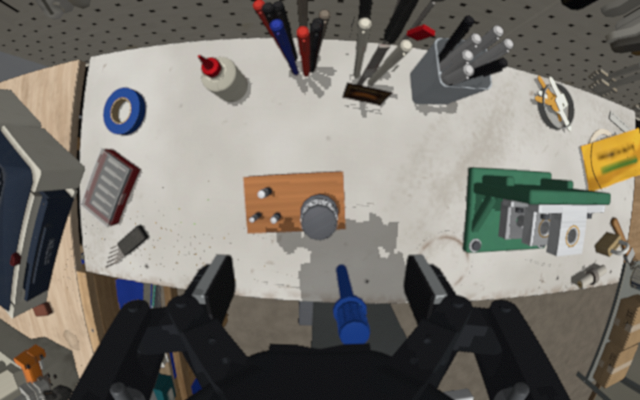

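View pics/w3a.png

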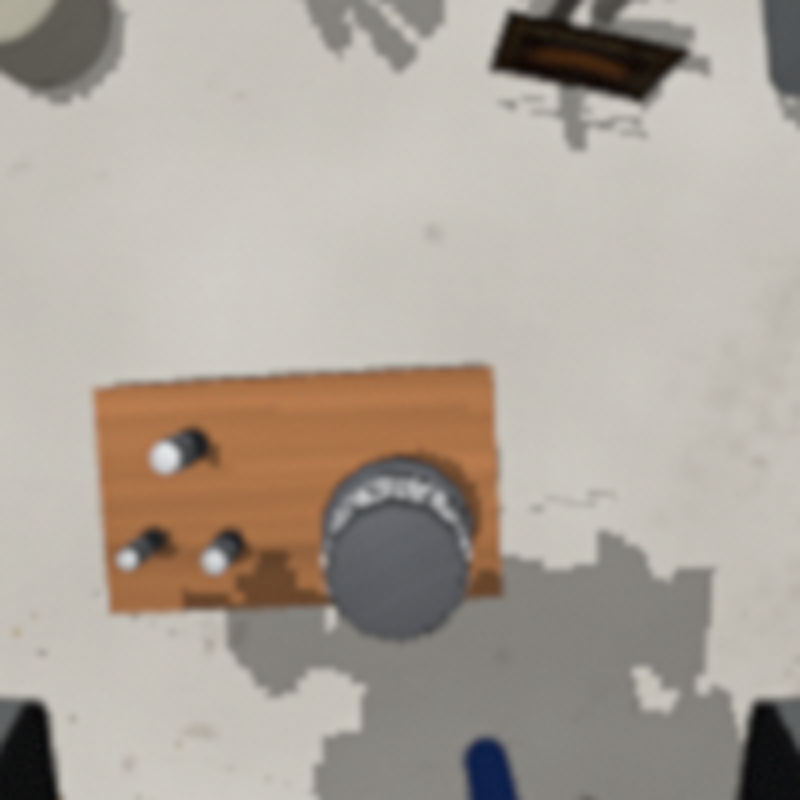

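```bash
python3 -m creep '0 .5 0 0 0 0; 0 .6 0 0 0 0; 0 .6 0 0 0 0; 0 .5 0 0 0 0; 0 .4 0 0 0 0; 0 .3 0 0 0 0; 0 .05 0 0 0 0; 0 0 0 0 0 0' 0.6; python3 -m creep '0 0 0 0 0 0; 0 0 0 0 0 0; 0 0 0 0 0 0; 0 0 0 0 0 0; 0 0 0 0 0 0; 0 0 0 0 0 0; 0 0 0 0 0 0; 0 0 0 0 0 0' 0 60; python3 - <<'E'
from h import *
snap('wrist','w4')
bright('w4',(170,130,470,330),2.6,'w4a')
E
```

```text
time: 5.5
ee_pos: [0.4777, 0.1202, 0.1367]
ee_rot: [0.564, -0.456, 0.433, -0.535]
ft_force: [1.1, 0.1, 0.0]
width: 0.0513
time: 6.5
ee_pos: [0.4781, 0.1202, 0.1371]
ee_rot: [0.564, -0.456, 0.433, -0.535]
ft_force: [-0.9, 0.6, 5.5]
width: 0.0221
```

View pics/w4a.png

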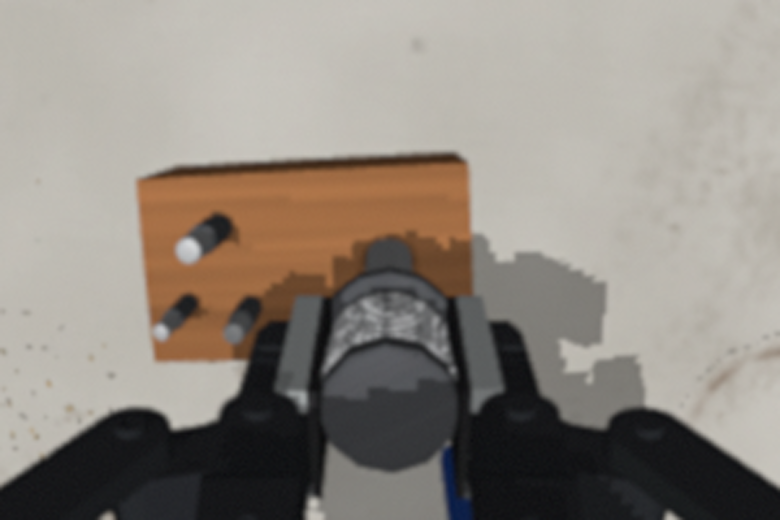

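```bash
python3 -m creep '0 -.3 .064 0 0 0; 0 -.6 .129 0 0 0; 0 -.8 .172 0 0 0; 0 -.8 .172 0 0 0; 0 -.8 .172 0 0 0; 0 -.8 .172 0 0 0; 0 -.8 .172 0 0 0; 0 -.6 .129 0 0 0'; python3 - <<'E'
from h import *
snap('wrist','w5')
snap('side','s5')
s=telemetry.read_state();print(s['ee_pos'],rot(s).round(3),s['ft_force'],s['torque'],s['width'])
E
```

```text
time: 7.55
ee_pos: [0.4777, 0.1201, 0.2787]
ee_rot: [0.564, -0.456, 0.433, -0.535]
ft_force: [0.7, -0.8, -2.4]
width: 0.0225
[0.47857715 0.12021372 0.2796633 ] [[ 0.053  0.212  0.976]
 [-0.999  0.011  0.051]
 [-0.    -0.977  0.212]] [ 0.35835317  0.33587073 -1.96053184] [-0.03530678  0.1265976  -0.00134933] 0.02237832743688959
```

View pics/w5.png

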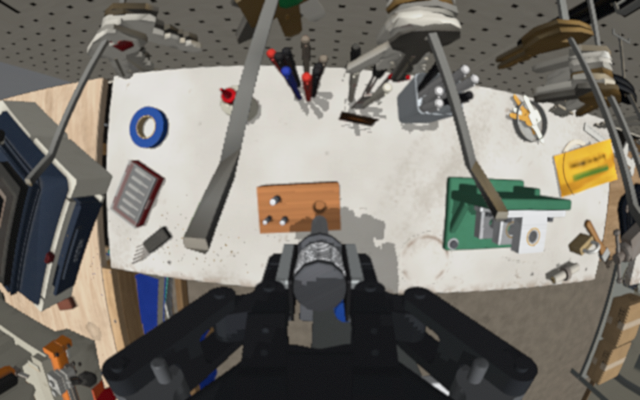

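View pics/s5.png

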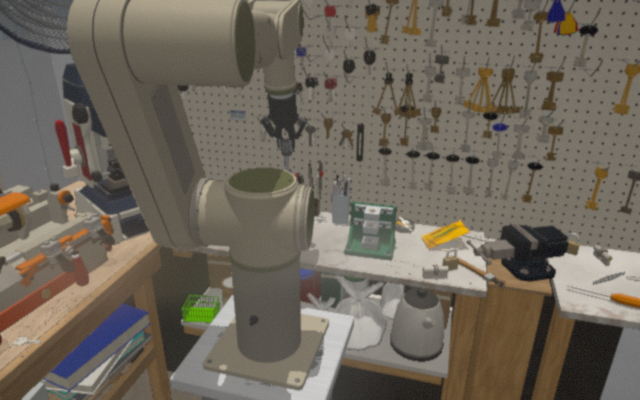

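```bash
python3 -m creep '.5 -.03 -.1 0 0 0; 1 -.05 -.25 0 0 0; 1 -.05 -.25 0 0 0; 1 -.05 -.25 0 0 0; 1 -.05 -.25 0 0 0; 1 -.05 -.25 0 0 0; .6 -.05 -.15 0 0 0; .2 0 0 0 0 0'; python3 - <<'E'
from h import *
snap('wrist','w6');snap('wrist','w6')
s=telemetry.read_state();print(s['ee_pos'])
bright('w6',(370,80,570,280),4,'w6a')
E
```

```text
time: 8.65
ee_pos: [0.4468, -0.0404, 0.2761]
ee_rot: [0.563, -0.456, 0.434, -0.535]
ft_force: [-0.3, 1.0, -1.9]
width: 0.0223
[ 0.44726796 -0.03971326  0.27651419]
```

View pics/w6.png

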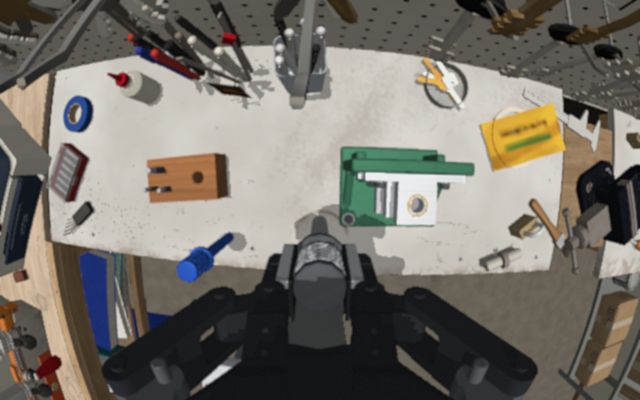

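View pics/w6a.png

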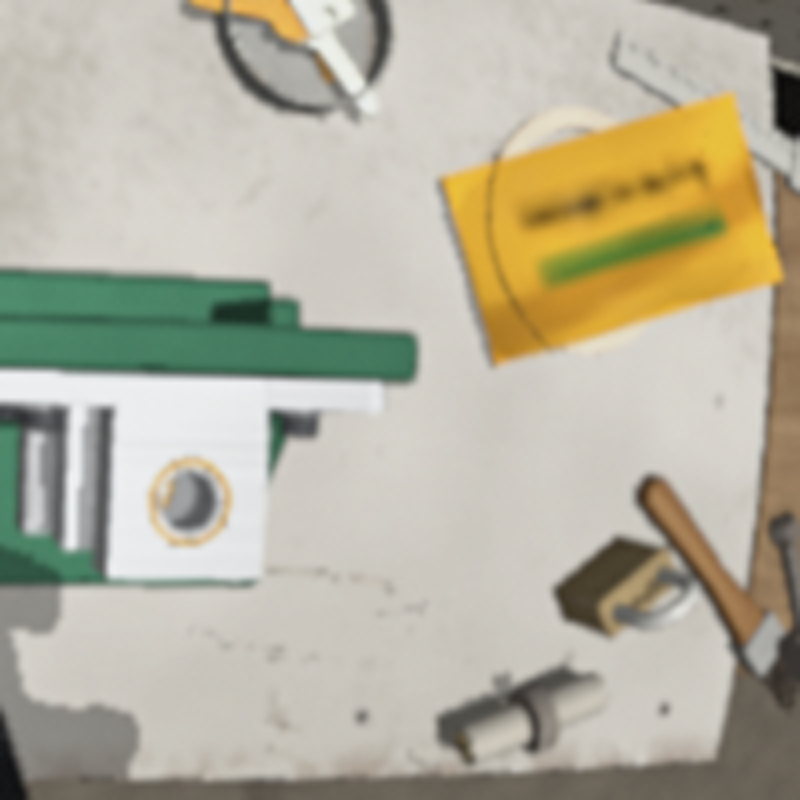

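```bash
python3 - <<'E'
from h import *
bright('w6',(330,135,490,240),5,'w6b')
print(onz('w6',417.75,205.5,.13))
E
```

```text
[ 0.46045708 -0.14037994  0.13      ]
```

View pics/w6b.png

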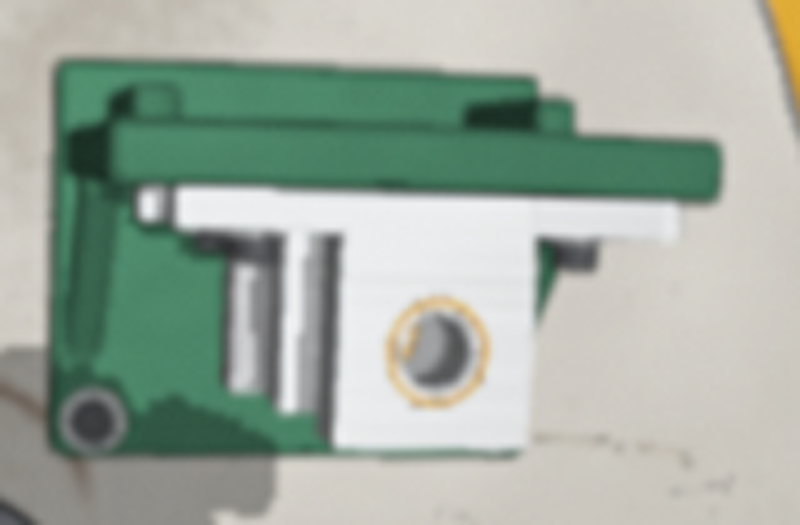

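```bash
python3 - <<'E'
from h import *
def c(x,y,h,o=(330,135),k=5,t='w6'): return onz(t,o[0]+x/k,o[1]+y/k,h)
L=c(110,183,.132);Rr=c(718,202,.132);print(L,Rr,np.linalg.norm(L-Rr))
v=(L-Rr)[:2];v/=np.linalg.norm(v);ey=v;ex=np.array([v[1],-v[0]]);print('yaw',np.degrees(np.arctan2(ex[1],ex[0])))
mid=((L+Rr)/2)[:2];O=mid-0.032*ex;print('origin',O)
def pf(X): d=X[:2]-O;return np.array([d@ex,d@ey]).round(4)
print('hole',pf(c(437,352,.13)))
print('upper left front corner',pf(c(332,446,.13)),'right front',pf(c(527,450,.13)),'right back',pf(c(535,200,.13)))
print('lower left front',pf(c(277,412,.084)),'anvil left front',pf(c(228,390,.034)))
print('base left front',pf(c(52,452,.012)))
print('w1 hole',pf(onz('wrist1',358.6,139,.13)))
E
```

```text
[ 0.49070625 -0.07010972  0.132     ] [ 0.49562721 -0.20174146  0.132     ] 0.1317236888101966
yaw 2.140963673256979
origin [ 0.46118907 -0.13712105]
hole [-0.0008 -0.0028]
upper left front corner [-0.0202  0.0187] right front [-0.0212 -0.0243] right back [ 0.0309 -0.0232]
lower left front [-0.0209  0.0204] anvil left front [-0.0234  0.0228]
base left front [-0.0446  0.0675]
w1 hole [-0.0002 -0.0032]
```

```bash
python3 - <<'E'
from h import *
print(go([.465,-.1398,.282]),rot(telemetry.read_state()).round(3))
bright('w6',(270,200,370,330),6,'w6c')
for h in (.162,.122,.142): print(h,pix('w6',np.array([.4433,-.0399,.2765-.1367+.010+h])))
E
```

```text
[ 4.03458382 -0.11152418  0.53730361] [[ 0.051  0.208  0.977]
 [-0.999  0.011  0.05 ]
 [-0.    -0.978  0.208]]
0.162 [317.73689193 290.12521637]
0.122 [318.0746586  261.44486854]
0.142 [317.92658938 273.99394892]
```

View pics/w6c.png

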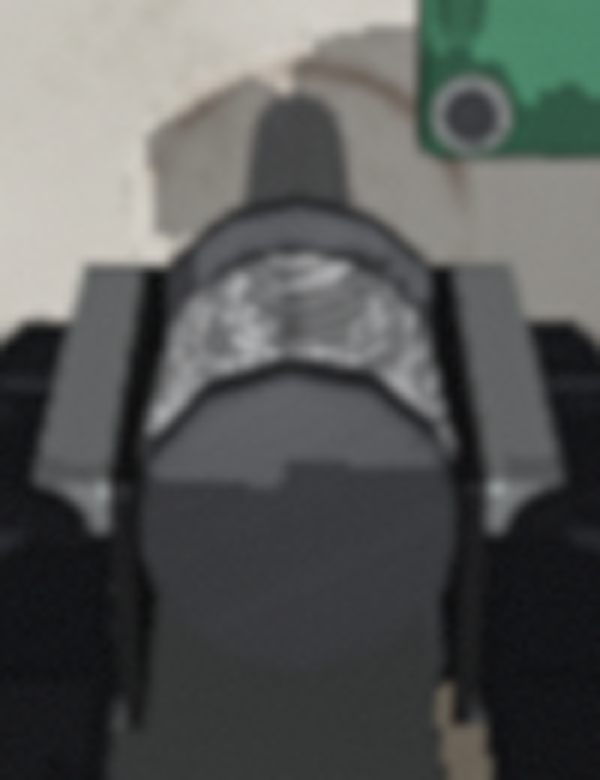

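```bash
python3 - <<'E'
from h import *
for dx in (0,.0058,.007): 
  for h in (0,.003): print(dx,h,pix('w6',np.array([.4433+dx,-.0399,.1498+h])))
print(pix('w6',np.array([.4433,-.0399-.007,.1798])),pix('w6',np.array([.4433,-.0399+.007,.1798])))
print('top pt', onz('w6',319.5,285.8,.310), 'nose front',onz('w6',319.5,215.8,.1498))
E
```

```text
0 0 [318.5502261  221.38349443]
0 0.003 [318.54326911 221.96691529]
0.0058 0 [318.86352488 215.22847616]
0.0058 0.003 [318.85980929 215.74981279]
0.007 0 [318.92858914 213.94991281]
0.007 0.003 [318.92555126 214.45824459]
[326.86473829 228.22469147] [310.07962266 227.39471841]
top pt [ 0.44458605 -0.04057578  0.31      ] nose front [ 0.44859409 -0.04051541  0.1498    ]
```

```bash
python3 -m creep '.3 0 .05 0 0 0; .6 0 .1 0 0 0; .8 -.05 .1 0 0 0; .8 -.05 .1 0 0 0; .8 0 .1 0 0 0; .5 0 .1 0 0 0; .23 0 0 0 0 0; 0 0 0 0 0 0'; python3 - <<'E'
from h import *
snap('wrist','w7');snap('side','s7')
s=telemetry.read_state();print(s['ee_pos'],s['ft_force'],s['torque'],go([.4652,-.1396,s['ee_pos'][2]]))
bright('w7',(250,150,390,300),5,'w7a');bright('s7',(320,130,420,270),5,'s7a')
E
```

```text
time: 9.75
ee_pos: [0.4658, -0.1392, 0.2825]
ee_rot: [0.564, -0.456, 0.433, -0.535]
ft_force: [0.6, -0.1, -2.4]
width: 0.0228
[ 0.46586203 -0.1387167   0.28261079] [ 0.16845039 -0.58552305 -2.59302289] [-0.0102049   0.17512284 -0.01802454] [ 0.03387811 -0.00592422 -0.02769076]
```

View pics/w7a.png

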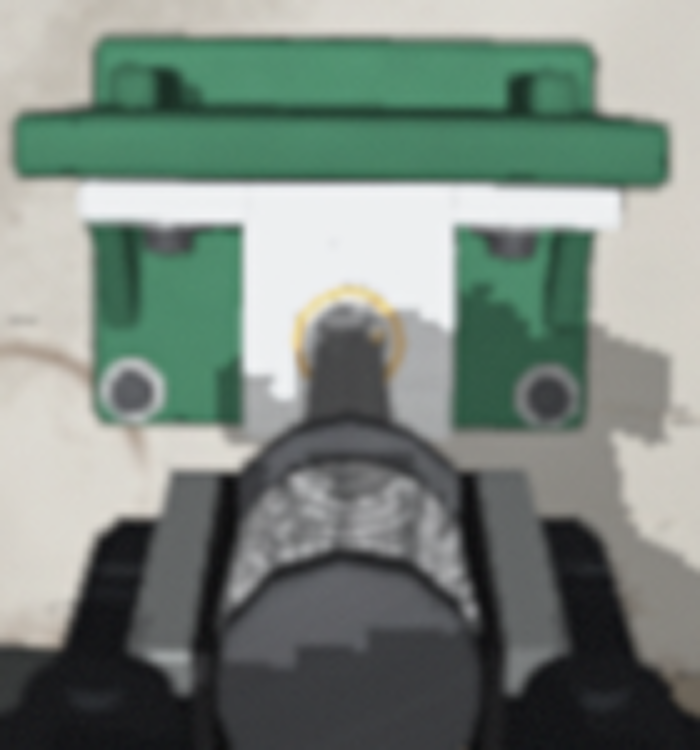

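View pics/s7a.png

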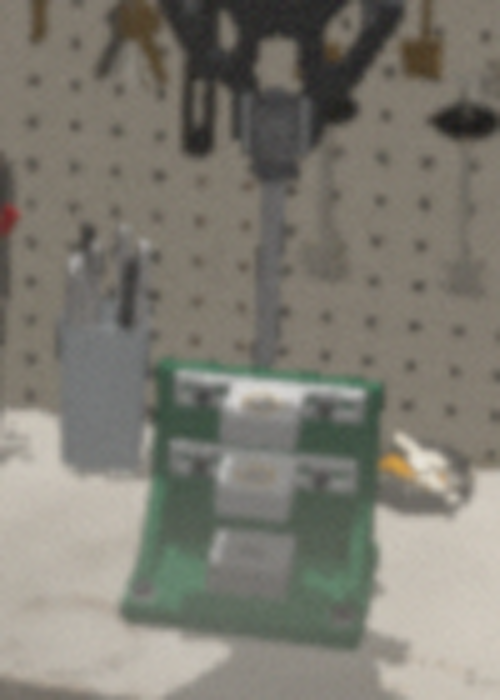

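```bash
python3 - <<'E'
from h import *
print('hole',onz('w7',319.8,218.2,.13),'nose front edge',onz('w7',250+347/5,150+303/5,.158), telemetry.read_state()['ee_pos'])
E
python3 -m creep '.03 .2 -.06 0 0 0; 0 .2 -.055 0 0 0; 0 .2 -.043 0 0 0; 0 .15 -.032 0 0 0; 0 .1 -.021 0 0 0; 0 0 0 0 0 0; 0 0 0 0 0 0; 0 0 0 0 0 0'
python3 - <<'E'
from h import *
snap('wrist','w8')
s=telemetry.read_state();print(s['ee_pos'],s['ft_force'],s['torque'])
bright('w8',(250,150,390,300),5,'w8a')
E
```

```text
hole [ 0.46079024 -0.13995405  0.13      ] nose front edge [ 0.47258847 -0.13893252  0.158     ] [ 0.46586203 -0.1387167   0.28261079]
time: 10.85
ee_pos: [0.4653, -0.14, 0.261]
ee_rot: [0.564, -0.456, 0.433, -0.535]
ft_force: [-0.1, -0.7, -2.9]
width: 0.0227
[ 0.46530214 -0.13994767  0.26094582] [ 0.79580944  0.14452062 -2.07757728] [-0.01950753  0.19197362  0.00120285]
```

View pics/w8a.png

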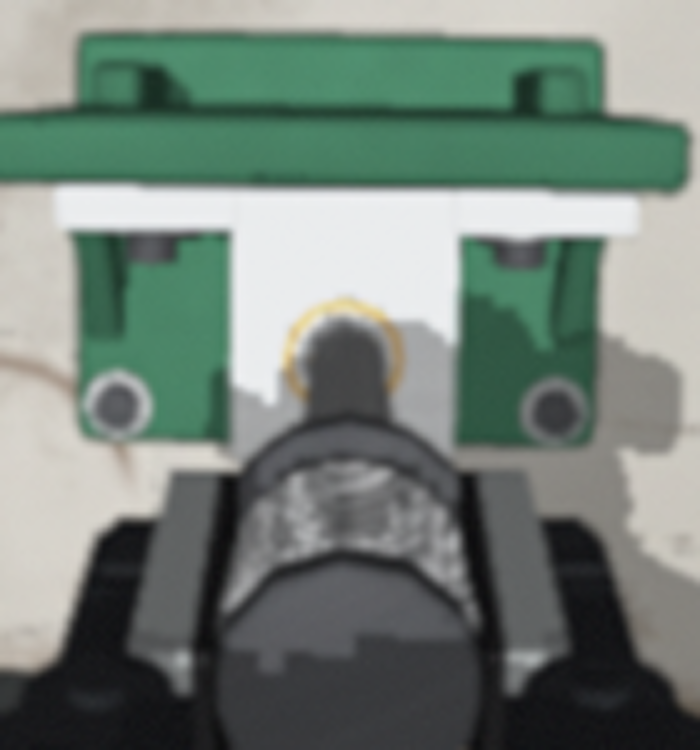

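```bash
python3 -m creep '0 .06 -.013 0 0 0; 0 .06 -.013 0 0 0; 0 .06 -.013 0 0 0; 0 .06 -.013 0 0 0; 0 .06 -.013 0 0 0; 0 .04 -.009 0 0 0; 0 0 0 0 0 0; 0 0 0 0 0 0'
```

```text
time: 11.9
ee_pos: [0.4652, -0.1399, 0.2521]
ee_rot: [0.564, -0.456, 0.433, -0.535]
ft_force: [-0.3, -0.7, -1.6]
width: 0.0223
```

```bash
python3 -m creep '0 .08 -.017 0 0 0; 0 .08 -.017 0 0 0; 0 .08 -.017 0 0 0; 0 .08 -.017 0 0 0; 0 .08 -.017 0 0 0; 0 .08 -.017 0 0 0; 0 .08 -.017 0 0 0; 0 0 0 0 0 0'
```

```text
time: 12.9
ee_pos: [0.4651, -0.1399, 0.2375]
ee_rot: [0.564, -0.456, 0.433, -0.535]
ft_force: [0.2, 1.0, -2.7]
width: 0.0224
```

```bash
python3 - <<'E'
from h import *
snap('wrist','w9');snap('side','s9')
s=telemetry.read_state();print(s['ee_pos'],s['ft_force'],s['torque'])
bright('w9',(250,150,390,300),5,'w9a');bright('s9',(320,130,420,270),5,'s9a')
E
```

```text
[ 0.46517307 -0.13988852  0.23768782] [ 0.15624904  0.06725395 -3.11491028] [0.09569019 0.20508232 0.06656135]
```

View pics/w9a.png

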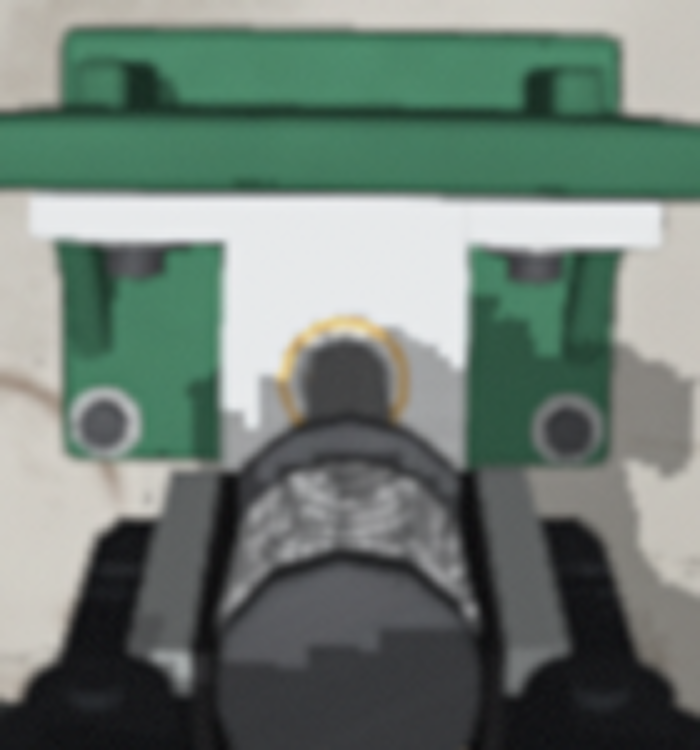

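View pics/s9a.png

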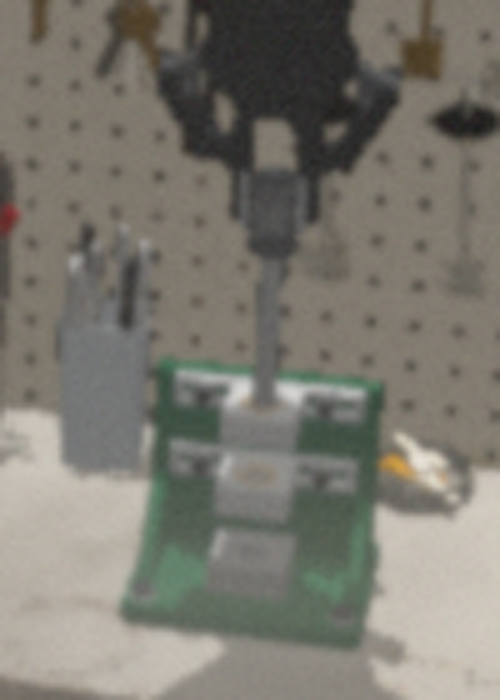

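```bash
python3 - <<'E'
from h import *
O=np.array([.4612,-.1371]);a=np.radians(2.14);ex=np.array([np.cos(a),np.sin(a)]);ey=np.array([-np.sin(a),np.cos(a)])
for n,u,v,h in [('up',372.4,210.6,.13),('low',371.4,224.4,.084),('anv',370.4,240,.034)]:
    X=onz('side1',u,v,h)[:2]-O;print(n,(X@ex).round(4),(X@ey).round(4))
    for y in (-.01,0,.01): print('   ',pix('side1',np.array([*(O+ey*y),h])).round(1))
E
```

```text
up -0.0074 -0.0033
    [375.1 209.7]
    [371.6 209.4]
    [368.1 209. ]
low -0.0041 -0.0021
    [374.3 224.1]
    [370.9 223.7]
    [367.4 223.3]
anv -0.0069 -0.002
    [373.5 239.2]
    [370.1 238.8]
    [366.7 238.4]
```

```bash
python3 -m creep '-.03 0 0 0 0 0; -.03 0 0 0 0 0; -.032 0 0 0 0 0; 0 .1 -.021 0 0 0; 0 .1 -.021 0 0 0; 0 .1 -.021 0 0 0; 0 .1 -.021 0 0 0; 0 0 0 0 0 0'
python3 - <<'E'
from h import *
s=telemetry.read_state();print(s['ee_pos'],s['ft_force'],s['torque'])
E
```

```text
time: 14.0
ee_pos: [0.465, -0.1377, 0.2271]
ee_rot: [0.564, -0.456, 0.433, -0.535]
ft_force: [0.0, -4.4, -2.4]
width: 0.0224
[ 0.46495183 -0.13771894  0.22711971] [ 0.03003336 -4.3804426  -2.43442437] [-1.12903581  0.12352407 -0.1596209 ]
```

```bash
python3 -m creep '0 .1 -.021 0 0 0; 0 .1 -.021 0 0 0; 0 .1 -.021 0 0 0; 0 .1 -.021 0 0 0; 0 .06 -.013 0 0 0; 0 .06 -.013 0 0 0; 0 .06 -.013 0 0 0; 0 0 0 0 0 0'; python3 -m creep '0 .04 -.009 0 0 0; 0 .04 -.009 0 0 0; 0 .04 -.009 0 0 0; 0 .04 -.009 0 0 0; 0 .04 -.009 0 0 0; 0 .04 -.009 0 0 0; 0 0 0 0 0 0; 0 0 0 0 0 0'
```

```text
time: 15.0
ee_pos: [0.465, -0.1375, 0.2124]
ee_rot: [0.564, -0.456, 0.433, -0.535]
ft_force: [-0.1, -4.5, -2.1]
width: 0.0225
time: 16.0
ee_pos: [0.465, -0.1376, 0.2063]
ee_rot: [0.564, -0.456, 0.433, -0.535]
ft_force: [-0.2, -4.4, -2.3]
width: 0.0226
```

```bash
python3 -m creep '0 .06 -.013 0 0 0; 0 .06 -.013 0 0 0; 0 .06 -.013 0 0 0; 0 .06 -.013 0 0 0; 0 .06 -.013 0 0 0; 0 .06 -.013 0 0 0; 0 0 0 0 0 0; 0 0 0 0 0 0'
python3 - <<'E'
from h import *
snap('wrist','w10');snap('side','s10')
s=telemetry.read_state();print(s['ee_pos'],s['ft_force'],s['torque'])
bright('w10',(250,150,390,300),5,'w10a');bright('s10',(320,130,420,270),5,'s10a')
E
```

```text
time: 17.0
ee_pos: [0.4649, -0.1376, 0.197]
ee_rot: [0.564, -0.456, 0.433, -0.535]
ft_force: [0.5, -4.2, -2.9]
width: 0.0227
[ 0.46488843 -0.13758583  0.19706768] [ 0.76136419 -2.83186766 -3.20262404] [-0.96663002  0.17082865 -0.13555236]
```

View pics/s10a.png

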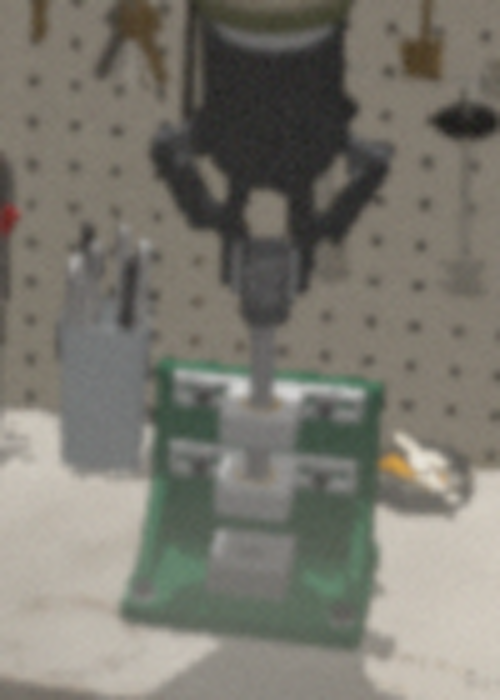

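```bash
python3 -m creep '-.014 .08 -.017 0 0 0; -.014 .08 -.017 0 0 0; 0 .1 -.021 0 0 0; 0 .1 -.021 0 0 0; 0 .1 -.021 0 0 0; 0 .1 -.021 0 0 0; 0 .1 -.021 0 0 0; 0 0 0 0 0 0'
python3 -m creep '0 .1 -.021 0 0 0; 0 .1 -.021 0 0 0; 0 .1 -.021 0 0 0; 0 .1 -.021 0 0 0; 0 .06 -.013 0 0 0; 0 .06 -.013 0 0 0; 0 0 0 0 0 0; 0 0 0 0 0 0'
```

```text
time: 18.1
ee_pos: [0.4648, -0.1368, 0.18]
ee_rot: [0.564, -0.456, 0.433, -0.535]
ft_force: [0.1, -3.5, -2.9]
width: 0.0223
time: 19.1
ee_pos: [0.4649, -0.1369, 0.1669]
ee_rot: [0.564, -0.456, 0.433, -0.535]
ft_force: [-0.0, -3.6, -4.3]
width: 0.0227
```

Nose about 6 mm above the anvil mouth; feel down slowly.

```bash
python3 -m creep '0 .05 -.011 0 0 0; 0 .05 -.011 0 0 0; 0 .05 -.011 0 0 0; 0 .05 -.011 0 0 0; 0 .04 -.009 0 0 0; 0 .04 -.009 0 0 0; 0 0 0 0 0 0; 0 0 0 0 0 0'
python3 -m creep '0 .03 -.006 0 0 0; 0 .03 -.006 0 0 0; 0 .03 -.006 0 0 0; 0 .03 -.006 0 0 0; 0 0 0 0 0 0; 0 0 0 0 0 0; 0 0 0 0 0 0; 0 0 0 0 0 0'
```

```text
time: 20.1
ee_pos: [0.465, -0.1369, 0.1599]
ee_rot: [0.564, -0.456, 0.433, -0.535]
ft_force: [0.5, -3.7, -1.9]
width: 0.0226
time: 21.1
ee_pos: [0.465, -0.1369, 0.1568]
ee_rot: [0.564, -0.456, 0.433, -0.535]
ft_force: [-0.7, -4.3, -2.7]
width: 0.0225
```

```bash
python3 -m creep '0 .06 -.013 0 0 0; 0 .06 -.013 0 0 0; 0 .06 -.013 0 0 0; 0 .06 -.013 0 0 0; 0 .05 -.011 0 0 0; 0 .05 -.011 0 0 0; 0 0 0 0 0 0; 0 0 0 0 0 0'
python3 - <<'E'
from h import *
snap('wrist','w11');snap('side','s11')
s=telemetry.read_state();print(s['ee_pos'],s['ft_force'],s['torque'])
bright('w11',(250,170,390,300),5,'w11a');bright('s11',(320,130,420,270),5,'s11a')
E
```

```text
time: 22.1
ee_pos: [0.4649, -0.1369, 0.148]
ee_rot: [0.564, -0.456, 0.433, -0.535]
ft_force: [0.1, -5.2, -3.1]
width: 0.0224
[ 0.46495586 -0.13689425  0.14806437] [ 0.95937092 -4.76963308 -3.56054173] [-0.94795769  0.13490144 -0.19366102]
```

View pics/s11a.png

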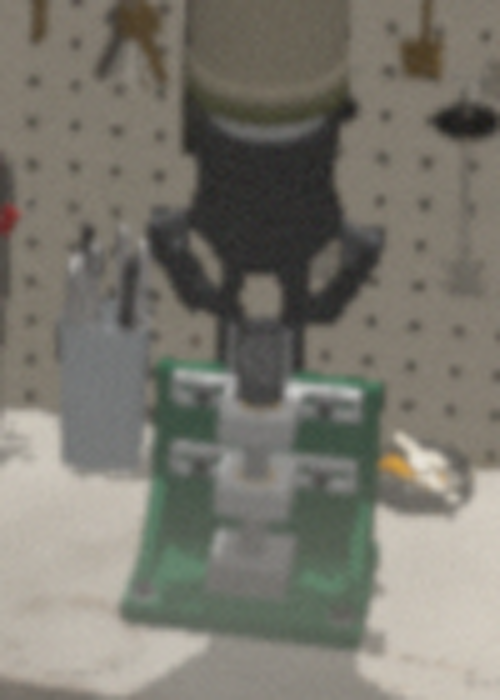

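View pics/w11a.png

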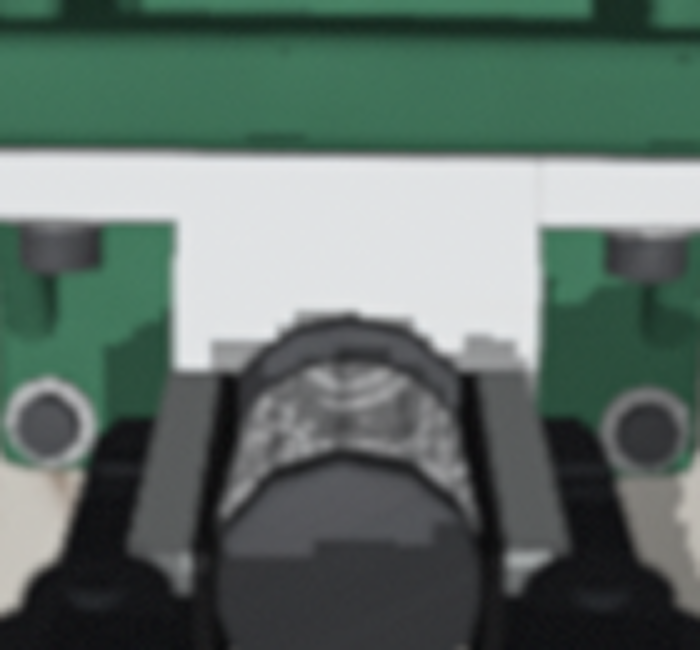

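```bash
python3 -m creep '0 .03 -.006 0 0 0; 0 .03 -.006 0 0 0; 0 .03 -.006 0 0 0; 0 .03 -.006 0 0 0; 0 .02 -.004 0 0 0; 0 0 0 0 0 0; 0 0 0 0 0 0; 0 0 0 0 0 0'; python3 -m creep '0 .02 -.004 0 0 0; 0 .02 -.004 0 0 0; 0 .02 -.004 0 0 0; 0 0 0 0 0 0; 0 0 0 0 0 0; 0 0 0 0 0 0; 0 0 0 0 0 0; 0 0 0 0 0 0'
```

```text
time: 23.2
ee_pos: [0.4651, -0.1369, 0.1446]
ee_rot: [0.564, -0.456, 0.433, -0.535]
ft_force: [-1.0, -5.4, -0.2]
width: 0.0224
time: 24.2
ee_pos: [0.4651, -0.1369, 0.1432]
ee_rot: [0.564, -0.456, 0.433, -0.535]
ft_force: [-2.5, -4.1, 1.3]
width: 0.0223
```

```bash
python3 -m creep '0 .02 -.004 0 0 0; 0 .02 -.004 0 0 0; 0 0 0 0 0 0; 0 0 0 0 0 0; 0 0 0 0 0 0; 0 0 0 0 0 0; 0 0 0 0 0 0; 0 0 0 0 0 0'; python3 - <<'E'
from h import *
s=telemetry.read_state();print(s['ee_pos'],s['ft_force'],s['torque'])
E
```

```text
time: 25.2
ee_pos: [0.4654, -0.137, 0.1431]
ee_rot: [0.564, -0.456, 0.433, -0.535]
ft_force: [-6.8, -3.1, 9.1]
width: 0.0225
[ 0.46535639 -0.13701182  0.14313314] [-6.7824102  -3.07280574  9.08647729] [-0.59295759  1.00137842 -0.0201435 ]
```

```bash
python3 -m creep '0 0 0 0 0 0; 0 0 0 0 0 0; 0 0 0 0 0 0; 0 0 0 0 0 0; 0 0 0 0 0 0; 0 0 0 0 0 0; 0 0 0 0 0 0; 0 0 0 0 0 0' .6; python3 -m creep '0 -.3 0 0 0 0; 0 -.6 0 0 0 0; 0 -.8 0 0 0 0; 0 -.8 0 0 0 0; 0 -.8 0 0 0 0; 0 -.8 0 0 0 0; 0 -.4 0 0 0 0; 0 0 0 0 0 0'
python3 - <<'E'
from h import *
snap('wrist','w12');snap('side','s12')
s=telemetry.read_state();print(s['ee_pos'],s['ft_force'],s['torque'])
bright('w12',(230,130,410,300),4,'w12a');bright('s12',(320,130,420,270),5,'s12a')
E
```

```text
time: 26.2
ee_pos: [0.4651, -0.1369, 0.1422]
ee_rot: [0.564, -0.456, 0.433, -0.535]
ft_force: [0.2, -0.8, -1.2]
width: 0.051
time: 27.2
ee_pos: [0.442, -0.1385, 0.2534]
ee_rot: [0.564, -0.456, 0.432, -0.536]
ft_force: [0.1, 0.0, -0.4]
width: 0.0512
[ 0.44144478 -0.13803344  0.25163029] [-0.23233154 -0.07096044  0.17376602] [-0.00393583  0.11587357 -0.02496258]
```

View pics/s12a.png

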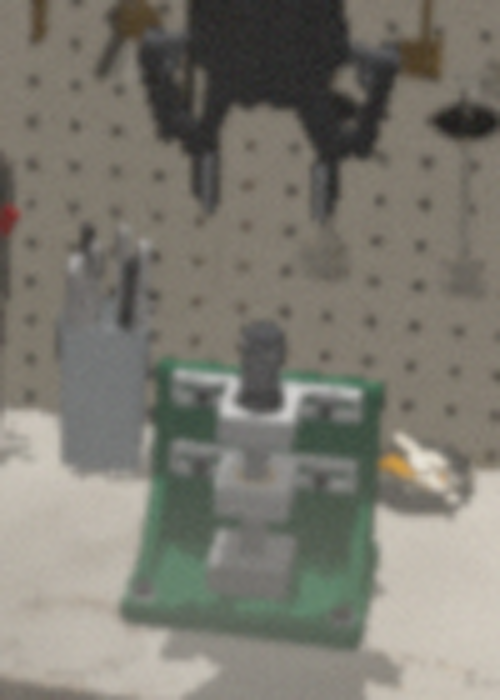

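View pics/w12a.png

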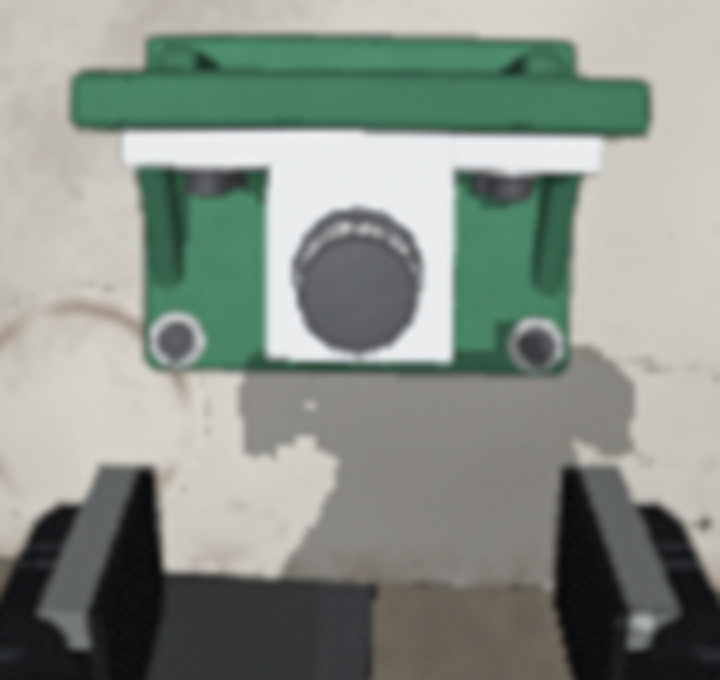

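```bash
python3 - <<'E'
from h import *
z=np.load('pics/w12.npz');d=z['d'];T=np.array(cams.camera_params('wrist')['tool_from_camera']);ax=z['R']@T[:3,2]
def P(x,y):
    u=int(230+x/4);v=int(130+y/4);o,f=ray('w12',u,v);dd=np.median(d[v-2:v+3,u-2:u+3]);return (o+f*dd/(f@ax)).round(4)
for n,x,y in [('knob',358,295),('knobL',330,300),('knobR',390,300),('block L',283,300),('block top',358,180),('plate',300,102)]: print(n,P(x,y))
E
```

```text
knob [ 0.4616 -0.1373  0.1764]
knobL [ 0.4598 -0.1321  0.1764]
knobR [ 0.4605 -0.1435  0.1767]
block L [ 0.4535 -0.1204  0.1305]
block top [ 0.4816 -0.1363  0.1304]
plate [ 0.499  -0.1228  0.1322]
```

Knob top is 46 mm above the block top and 176.5 mm above the bench (home: 176 mm). The ram is centred, upright and released, so I'm handing in.

```bash
python3 - <<'E'
from rig import job,telemetry
print(job.job_done());s=telemetry.read_state();print(s['time'],s['ft_force'])
E
```

```text
the job is handed in; nothing more can be done
None
the job is handed in; nothing more can be done
```

The ram is back in the press, with its collar seated on the upper guide block, and I let go of it and handed the job in about 27 s into the 64 s allowed. No verdict comes back, so these are my own readings.

I took the bare steel ram from the tool block; the blue one was the look-alike. I gripped it tilted 12° to keep the wrist clear of the pegboard hooks. The upper guide's hole sat about 3 mm toward −y. I lowered the nose in there, slid the block about 2.3 mm into line with the ram, and went down through the lower guide. After a further 0.7 mm nudge the nose went into the anvil bore.

- **Forces:** sideways force stayed near 5 N between steps. The largest I read was about 9 N down when the collar touched.
- **Seating:** contact came at a tool height of 143.1 mm, exactly where I expected home to be. After release, wrist-camera depth put the knob top at 176.4–176.7 mm (home is 176 mm), level to about 0.3 mm.
- **Position:** the ram's axis was under 1 mm from my estimate of the bore's axis.
- **Clear of everything:** the gripper was about 75 mm above the knob, with wrist force near zero.

No check failed. The overhead camera was blocked in both pictures I took, so I used the wrist and side cameras. I saw no sign that the other things on the bench had moved, but I did not measure them again at the end.

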